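Hang the square napkin ring on its rack

ROBOT

A 6-joint arm with a two-finger parallel gripper is mounted at the origin on a cart in front of the work surface, level with it; the furniture and walls round the work are solid. World frame = base frame: x ahead of the robot, y to its left, z up, the work surface at z = 0. Lengths are in m, angles in rad, forces in N, time in s.
With the tool pointing down it reaches from about 0.35 to 0.8 m from the base axis. Payload 7.3 kg.
Tool frame: the origin (TCP) lies on the centre line of the jaws, within the pads' length; the fingertips stand 11 mm ahead of it and the grasp point (between the pads) lies 8 mm behind it (r.tcp_to_tips is the distance from the TCP to the fingertips, in m); z points along the fingers, y is the line along which they close (so a half turn about z gives the same grasp; the last joint's range is limited). The gripper opens to 85 mm and grips with 20 to 120 N. Pads are 22 mm wide; open, the fingers measure 114 mm over their backs; the gripper's body (76 mm by 85 mm) begins 54 mm behind the grasp point. The pads swing forward as they close: fully open they stand 13 mm farther back than shut.
Start: joints at [-1.414, 0.342, 1.524, -0, 1.275, -0.146], TCP at [0.157, -0.501, 0.242] pointing down, gripper open.
Joint ranges: [-2.53, 2.53], [-0.77, 2.02], [0.04, 2.7], [-1, 4.14], [0.28, 2.66], [-3.11, 3.11]. Speed limits (rad/s): [2.57, 2.57, 3.14, 3.14, 3.14, 3.14].

INTERFACE

Orientations are given as a unit quaternion [x, y, z, w].
In Python, from cell import r, imaging gives the robot as it stands.
- The arm moves only by the tool move_arm, never from a script. Its argument "deltas" is a list of rows, each a list of 2 entries, a list of its own where there are three numbers: the shift along the tool's x, y, z in units of 0.03 m (1.0 is 0.03 m), then the turn, a rotation vector about the tool's x, y, z in units of 60 degrees (1.0 is 60 degrees). A call has 1 to 5 rows; each row shifts and turns the commanded pose from where the row before left it, along the tool's axes as they then stand; what a row does not reach is not made up. A row lasts 1/10 s, in which the tool goes at most 50 mm and 8.59 degrees, less where a joint would pass 70% of its speed; a pose out of reach is approached as far as the arm can. A call with a number of a shift or a turn outside -1 to 1 is refused whole. A call with a gripper value outside its range is refused whole. "claw" is the opening, from -1 (shut) to 1 (fully open), set as the call begins (left out, the last holds). The fingers move at their own pace and stop on an object; the grip force is fixed at half the most. Time passes only in rows, so rows that do not move let the fingers close. It gives the time, the measured TCP pose, the force, the opening and the grip force at its end, in the units of the state.
- r.get_state(): the state, without advancing time (a new reading comes with each control period).
- imaging.get_image(name): name is "scene" or "top" or "wrist"; returns a dict with "pixels" (384x512x3 uint8, red, green, blue), "mtx" (3x3 intrinsics, pixels), "position" and "attitude" of the camera in the world. Camera axes: x right, y up, looking along -z (the intrinsics and any distortion apply to the point x, -y, -z); pixel columns grow to the right and rows downward; lengths in m; the calibration is good to about 2 mm. A picture is of the moment at which its call begins. There is no depth.
- r.job_done(): hands the job in; it is judged then, once.
The state is a dict: "clock": time; "qpos": joint angles; "joint_velocities": joint speeds; "tau": joint torques, N m; "ee_pos": TCP position; "eef_rot": TCP orientation; "ft_force": force on the tool from outside, world axes, zero at the start; "ft_torque": the same for the moment, N m; "gripper_width": finger opening in m; "gripper_force": force on a finger pad.
Only numpy, scipy, OpenCV 4.12 (cv2) and the standard library are available. Lean on these libraries where they do the work, as an engineer would, in place of code of your own. Each camera call takes 0.05 s, during which the arm holds its last target. There are 200 camera calls.

TASK

Take the rod from its two cradles by the wooden handle, slide it through the square napkin ring that stands on its side on the worktop, and lift the ring on the rod, without touching the ring with the fingers. Lay the rod back across both cradles, just as it lay before, so that the ring hangs on it between them, and let go. Leave the round napkin ring where it lies.

Things in the scene. Friction and masses are not known exactly. Their poses are not given: they have to be found in the camera images.
- rod_grip (a point): Middle of the rod's wooden handle, on its axis; y runs along the rod to the tip. Handle 16 mm thick, y -35 to 35 mm; steel bar 10 mm thick to y = 190 mm, where a 16 mm ball ends it (198 mm). About 120 g, balanced near y = 90 mm. At the start it lies level in the rack's cradles; grip it by the handle from above.
- square_ring_center (a point): Centre of the square wooden napkin ring: 62 mm wide (x), 62 mm high (z), 36 mm thick (y), with a round 44 mm bore right through along y; this point is the middle of the bore. It stands on one side on the worktop, bore level, its axis 31 mm up; room to thread it is on the rack's side. Loose, about 60 g.
- rack: Fixed rack, origin under its centre: wooden base 100 (x) x 150 (y) x 14 mm; at y = -50 and 50 mm wire posts with V cradles open upward (V bottom 75 mm, tops 103 mm high, mouth 40 mm across x). The rod lies in them along y at x = 0, axis 88 mm up, tip to +y, handle middle home at y = -110 mm; a ring hung on it has its centre 17 mm below the rod.
- round_ring_center (a point): Centre of the round wooden napkin ring, a bystander: outside 62 mm, bore 44 mm, 36 mm high, lying flat with its bore upright. Not to be moved.

How it is judged:
By the outcome, as a careful person would: the job done as asked, in the order asked, and still so for the second after the job is handed in, with the robot touching nothing.
It also fails if it takes over 51 s, if anything falls off the work surface, if the arm or the gripper's body presses on something with over 40 N, if the wrist force passes 120 N, or if a joint passes its speed limit or range.

## Working session

There is one attempt and no reset: what is moved stays moved. The work goes in short steps, Python scripts to look and compute and a tool call to move; the robot and the scene stay as the last step left them, time stands still between calls to the robot, and variables do not carry over. Pictures are saved under pics/ and viewed, at most 10 in all, crops included, and the job is handed in when it is done.

Besides the shell and the picture viewer there is one more tool, called after "Call:" by a JSON object that holds its "api" and its "payload", one argument or row to a line. move_arm: Moves the arm, as the interface text tells. Its arguments: {"type":"object","properties":{"deltas":{"type":"array"},"claw":{"type":"number"}},"required":["deltas"]}

```bash
mkdir -p pics; ls; python3 - <<'E'
from cell import r, imaging
import cv2, numpy as np
s=r.get_state(); print(s)
ims=[]
for n in ("scene","top"):
    d=imaging.get_image(n); cv2.imwrite(f"pics/{n}0.png",d["pixels"][:,:,::-1]); np.savez(f"pics/{n}0.npz",**d)
    print(n,d["mtx"],d["position"],d["attitude"],[k for k in d])
E
```

```text
pics
{'clock': 0.0, 'qpos': array([-1.41402620e+00,  3.42716311e-01,  1.52504057e+00,  5.84697375e-05,
        1.27540417e+00, -1.46011205e-01]), 'joint_velocities': array([ 0.00098758,  0.00069439,  0.00264866, -0.00276254,  0.0013565 ,
        0.00019796]), 'tau': array([-1.08137967e-03, -4.33672965e+01, -2.46017540e+01, -1.21145895e-04,
        7.80590577e-03, -3.58947602e-05]), 'ee_pos': array([ 0.15651231, -0.50071514,  0.24162106]), 'eef_rot': array([ 9.88563286e-01,  1.50804558e-01,  2.37430196e-05, -7.84337063e-04]), 'ft_force': array([-0.23534664,  0.03039507, -0.20761488]), 'ft_torque': array([ 0.01385572, -0.01117339, -0.01953784]), 'gripper_force': 0.0, 'gripper_width': 0.08541994464325997}
scene [[392.35974778   0.         252.76107717]
 [  0.         392.35974778 190.48103982]
 [  0.           0.           1.        ]] [0.17245419 0.47247358 0.71793706] [-0.09890155  0.35065081  0.9009828  -0.23556842] ['pixels', 'mtx', 'position', 'attitude']
top [[396.2585775    0.         250.09505876]
 [  0.         396.2585775  193.66036702]
 [  0.           0.           1.        ]] [ 0.38978184 -0.05401613  1.11657641] [ 0.02477907 -0.02838912 -0.70619802  0.7070109 ] ['pixels', 'mtx', 'position', 'attitude']
```

View pics/scene0.png

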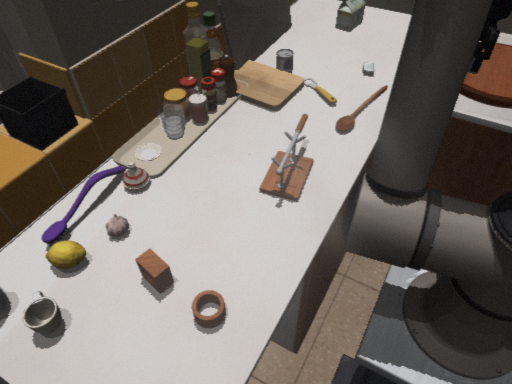

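View pics/top0.png

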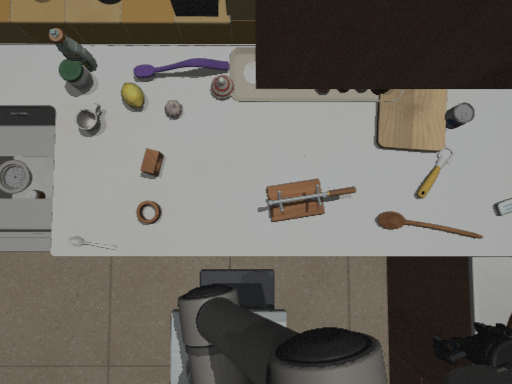

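The scene view shows the rack near (288,172) with the handle up and right, the square ring at (155,270) and the round ring at (208,308). In the top view the rack is near (295,200) with the handle at (340,192), the square ring at (151,161) and the round ring at (148,212). I'll enlarge these areas.

```bash
cat > h.py <<'E'
import numpy as np, cv2
from scipy.spatial.transform import Rotation as R
def ray(d,uv):
    K=d["mtx"]; u,v=uv
    c=np.array([(u-K[0,2])/K[0,0],-(v-K[1,2])/K[1,1],-1.])
    return np.array(d["position"]),R.from_quat(d["attitude"]).apply(c)
def onz(d,uv,z):
    p,v=ray(d,uv); return p+v*(z-p[2])/v[2]
def proj(d,P):
    c=R.from_quat(d["attitude"]).inv().apply(np.atleast_2d(P)-d["position"]); K=d["mtx"]
    return np.c_[K[0,0]*c[:,0]/-c[:,2]+K[0,2],-K[1,1]*c[:,1]/-c[:,2]+K[1,2]]
E
python3 - <<'E'
import cv2,numpy as np
t=cv2.imread("pics/top0.png");s=cv2.imread("pics/scene0.png")
def c(i,x,y,w,h): return cv2.resize(i[y:y+h,x:x+w],(400,300),interpolation=cv2.INTER_CUBIC)
cv2.imwrite("pics/c0.png",np.vstack([np.hstack([c(t,255,160,100,75),c(t,120,145,60,45)]),np.hstack([c(s,240,110,100,75),c(s,120,240,80,60)])]))
E
```

```text
(no output)
```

View pics/c0.png

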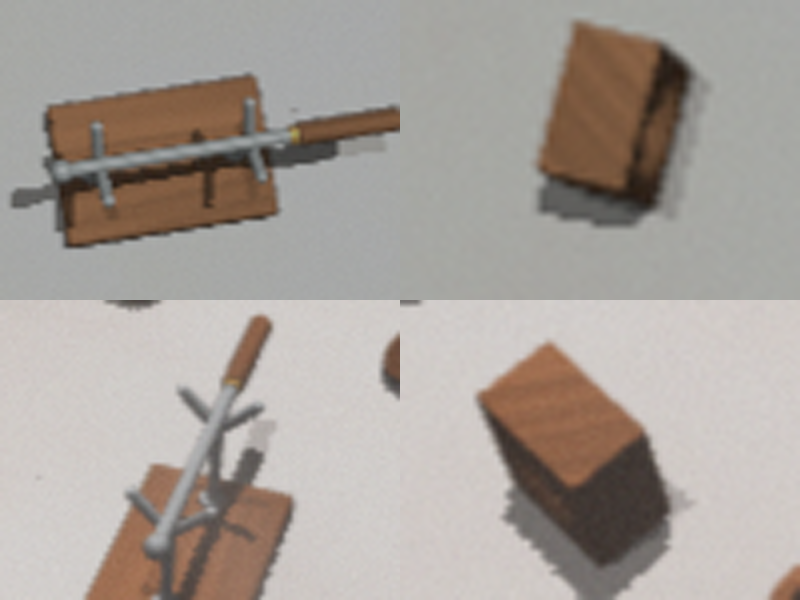

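Crops: ring top-face corners are at top (146.2,148.3), (159.3,151.3), (154.8,173.5), (141,170.8) and scene (149.6,248.6), (168.4,266), (154,277.6), (135.6,259.4). The rod ball is at top (270.5,203) and scene (278.8,170.5). The handle/bar joint is at top (328.8,193.2) and scene (298.2,130.8).

```bash
python3 - <<'E'
from h import *
np.set_printoptions(precision=4,suppress=True)
t=dict(np.load("pics/top0.npz"));s=dict(np.load("pics/scene0.npz"))
def tri(a,b):
    p,v=ray(t,a);q,w=ray(s,b)
    k=np.linalg.lstsq(np.c_[v,-w],q-p,rcond=None)[0]; A=p+k[0]*v;B=q+k[1]*w
    return (A+B)/2,np.linalg.norm(A-B)
print("ball",onz(t,(270.5,203),.088),tri((270.5,203),(278.75,170.5)))
print("junc",onz(t,(328.8,193.2),.088),tri((328.8,193.2),(298.2,130.8)))
T=[(146.25,148.3),(159.3,151.3),(154.8,173.5),(141,170.8)]
S=[(149.6,248.6),(135.6,259.4),(154,277.6),(168.4,266)]
for d,X in((t,T),(s,S)):
    P=np.array([onz(d,x,.062) for x in X]); print(P[:,:2],P.mean(0)); 
    for a,b in((0,1),(3,2),(0,3),(1,2)):
        e=P[b]-P[a];print(np.linalg.norm(e),np.degrees(np.arctan2(e[1],e[0])))
B=[(255+47/4,160+107/4),(255+255/4,160+75/4),(255+278/4,160+212/4),(255+67/4,160+245/4)]
P=np.array([onz(t,x,.014) for x in B]);print("rack",P[:,:2],P.mean(0))
for a,b in((1,0),(2,3)):
        e=P[b]-P[a];print(np.linalg.norm(e),np.degrees(np.arctan2(e[1],e[0])))
E
```

```text
ball [ 0.443  -0.1123  0.088 ] (array([ 0.444 , -0.1118,  0.0892]), np.float64(0.002336951804040344))
junc [ 0.4688 -0.2643  0.088 ] (array([ 0.4684, -0.2646,  0.0877]), np.float64(0.0008842495725130045))
[[0.5912 0.2199]
 [0.5831 0.1847]
 [0.523  0.1957]
 [0.5302 0.2327]] [0.5569 0.2083 0.062 ]
0.036108413822581606 -102.94201610019735
0.037728368396909434 -101.0264780133161
0.06227291330207142 168.15947703542764
0.06106433302182398 169.682324011926
[[0.5822 0.1884]
 [0.5898 0.2217]
 [0.532  0.2358]
 [0.5239 0.2022]] [0.557 0.212 0.062]
0.03421180869521972 77.12844539829341
0.03459029202188182 76.42019238324669
0.05987545691004764 166.66290303420328
0.05945216305188283 166.29735589728688
rack [[ 0.4923 -0.1061]
 [ 0.515  -0.2519]
 [ 0.4192 -0.2667]
 [ 0.3961 -0.1198]] [ 0.4556 -0.1861  0.014 ]
0.14748522573118805 98.85729536602798
0.14870774664067987 98.9162700435929
```

Call:
{"api": "move_arm", "payload": {
  "deltas": [
    [[0.93,-0.25,0.15],[0,0,0]],
    [[0.93,-0.25,0.15],[0,0,0]],
    [[0.93,-0.25,0.15],[0,0,0]],
    [[0.93,-0.25,0.15],[0,0,0]],
    [[0.93,-0.25,0.15],[0,0,0]]
  ],
  "claw": 1
}}

```text
clock: 0.6
ee_pos: [0.2793, -0.4228, 0.2193]
eef_rot: [0.989, 0.151, -0.0, -0.0]
ft_force: [0.4, 0.4, -0.0]
gripper_width: 0.0854
gripper_force: 0.0
```

Call:
{"api": "move_arm", "payload": {
  "deltas": [
    [[0.93,-0.25,0.15],[0,0,0]],
    [[0.93,-0.25,0.15],[0,0,0]],
    [[0.93,-0.25,0.15],[0,0,0]],
    [[0.93,-0.25,0.15],[0,0,0]],
    [[0.93,-0.25,0.15],[0,0,0]]
  ]
}}

```text
clock: 1.1
ee_pos: [0.4013, -0.3454, 0.1968]
eef_rot: [0.989, 0.151, -0.0, -0.0]
ft_force: [0.3, -0.0, 0.1]
gripper_width: 0.0856
gripper_force: 0.0
```

Call:
{"api": "move_arm", "payload": {
  "deltas": [
    [[0.93,-0.25,0.15],[0,0,0]],
    [[0.93,-0.25,0.15],[0,0,0]],
    [[0.93,-0.25,0.15],[0,0,0]],
    [[0,0,0],[0,0,-0.136]],
    [[0,0,0],[0,0,-0.136]]
  ]
}}

```text
clock: 1.6
ee_pos: [0.4742, -0.2989, 0.183]
eef_rot: [0.956, 0.293, -0.0, -0.001]
ft_force: [-0.0, -0.8, 1.1]
gripper_width: 0.0856
gripper_force: 0.0
```

Call:
{"api": "move_arm", "payload": {
  "deltas": [
    [[0,0,0],[0,0,-0.136]],
    [[0,0,0],[0,0,-0.136]],
    [[0,0,0],[0,0,-0.136]],
    [[0,0,0],[0,0,-0.136]],
    [[0,0,0],[0,0,-0.136]]
  ]
}}

```text
clock: 2.1
ee_pos: [0.4735, -0.2997, 0.1833]
eef_rot: [0.794, 0.607, -0.0, -0.0]
ft_force: [-0.7, -0.0, -0.9]
gripper_width: 0.0854
gripper_force: 0.0
```

Call:
{"api": "move_arm", "payload": {
  "deltas": [
    [[0,0,0],[0,0,-0.136]],
    [[0,0,0],[0,0,-0.136]],
    [[0,0,0],[0,0,-0.136]],
    [[0,0,0],[0,0,0]],
    [[0,0,0],[0,0,0]]
  ]
}}

```text
clock: 2.6
ee_pos: [0.4736, -0.2998, 0.1835]
eef_rot: [0.651, 0.759, -0.0, -0.0]
ft_force: [0.4, 0.3, -0.0]
gripper_width: 0.0852
gripper_force: 0.0
```

```bash
cat >> h.py <<'E'
def yaw(q): m=R.from_quat(q).as_matrix(); return np.degrees(np.arctan2(m[1,0],m[0,0]))
def go(s,target,yw=None):
    "tool-axis shift (units) and yaw turn (units of tool z) from measured state to a tool-down target"
    Rm=R.from_quat(s["eef_rot"]); d=Rm.inv().apply(np.array(target)-s["ee_pos"])/.03
    t=0 if yw is None else -(yw-yaw(s["eef_rot"]))/60
    print("t",round(s["clock"],2),"tcp",s["ee_pos"].round(4),"yaw",yaw(s["eef_rot"]).round(2),"zaxis",Rm.as_matrix()[:,2].round(4),"w",round(s["gripper_width"],4),"F",s["ft_force"].round(2))
    print("shift units",d.round(2),"turn z",round(t,3))
E
python3 - <<'E'
from cell import r,imaging
from h import *
go(r.get_state(),[.474,-.299,.08],99.1)
d=imaging.get_image("wrist"); cv2.imwrite("pics/w0.png",d["pixels"][:,:,::-1]); np.savez("pics/w0.npz",**d)
E
```

```text
t 2.6 tcp [ 0.4736 -0.2998  0.1835] yaw 98.73 zaxis [-5.e-04  4.e-04 -1.e+00] w 0.0852 F [ 0.44  0.28 -0.03]
shift units [0.02 0.02 3.45] turn z -0.006
```

View pics/w0.png

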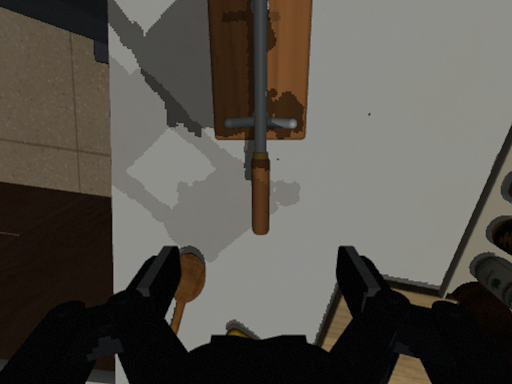

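The wrist view shows the rod running straight up the picture at column 261, with the handle spanning rows 155 to 235, centred between the fingers.

```bash
python3 - <<'E'
from h import *
d=dict(np.load("pics/w0.npz"))
a=onz(d,(260.5,155.5),.088);b=onz(d,(260.5,235),.083);c=onz(d,(260,20),.088)
print(a,b,(a+b)/2,np.linalg.norm(a-b)); e=a-b;print(np.degrees(np.arctan2(e[1],e[0]))); e=c-a;print(np.degrees(np.arctan2(e[1],e[0])),d["position"])
E
```

```text
[ 0.4703443  -0.26128139  0.088     ] [ 0.48229968 -0.3371988   0.083     ] [ 0.47632199 -0.29924009  0.0855    ] 0.0770154796642733
98.94937338861133
99.12916020906302 [ 0.46157805 -0.21695045  0.31468913]
```

Call:
{"api": "move_arm", "payload": {
  "deltas": [
    [[0.02,0.03,0.86],[0,0,-0.006]],
    [[0,0.02,0.86],[0,0,0]],
    [[0,0,0.86],[0,0,0]],
    [[0,0,0.86],[0,0,0]],
    [[0,0,0],[0,0,0]]
  ]
}}

```text
clock: 3.15
ee_pos: [0.4733, -0.2976, 0.0774]
eef_rot: [0.648, 0.761, -0.0, -0.003]
ft_force: [0.6, 0.3, -0.4]
gripper_width: 0.0853
gripper_force: 0.0
```

Call:
{"api": "move_arm", "payload": {
  "deltas": [
    [[0,0,0],[0,0,0]],
    [[0,0,0],[0,0,0]],
    [[0,0,0],[0,0,0]],
    [[0,0,0],[0,0,0]],
    [[0,0,0],[0,0,0]]
  ],
  "claw": -1
}}

```text
clock: 3.65
ee_pos: [0.4754, -0.2993, 0.0813]
eef_rot: [0.647, 0.762, -0.0, 0.001]
ft_force: [0.9, 0.4, 0.6]
gripper_width: 0.014
gripper_force: 58.7
```

Call:
{"api": "move_arm", "payload": {
  "deltas": [
    [[0,0,0],[0,0,0]],
    [[0,0,0],[0,0,0]],
    [[0,0,0],[0,0,0]],
    [[0,0,0],[0,0,0]],
    [[0,0,0],[0,0,0]]
  ]
}}

```text
clock: 4.15
ee_pos: [0.4753, -0.2993, 0.0808]
eef_rot: [0.647, 0.762, 0.0, 0.0]
ft_force: [1.2, -0.4, 1.6]
gripper_width: 0.0139
gripper_force: 58.4
```

```bash
python3 - <<'E'
from cell import r
from h import *
go(r.get_state(),[.507,-.026,.18],78)
E
```

```text
t 4.15 tcp [ 0.4753 -0.2993  0.0808] yaw 99.3 zaxis [ 6.e-04 -5.e-04 -1.e+00] w 0.0139 F [ 1.18 -0.39  1.58]
shift units [ 8.82  2.52 -3.31] turn z 0.355
```

Call:
{"api": "move_arm", "payload": {
  "deltas": [
    [[0,0,-0.5],[0,0,0]],
    [[0,0,-0.9],[0,0,0]],
    [[0,0,-0.9],[0,0,0]],
    [[0,0,-0.7],[0,0,0]],
    [[0,0,-0.3],[0,0,0]]
  ]
}}

```text
clock: 4.65
ee_pos: [0.4754, -0.2994, 0.1812]
eef_rot: [0.647, 0.762, -0.0, 0.001]
ft_force: [0.1, -0.7, -0.4]
gripper_width: 0.0139
gripper_force: 58.5
```

Call:
{"api": "move_arm", "payload": {
  "deltas": [
    [[0.4,0.1,0],[0,0,0]],
    [[0.7,0.2,0],[0,0,0]],
    [[0.9,0.25,0],[0,0,0]],
    [[0.9,0.3,0],[0,0,0]],
    [[0.9,0.3,0],[0,0,0]]
  ]
}}

```text
clock: 5.15
ee_pos: [0.4896, -0.1787, 0.1777]
eef_rot: [0.647, 0.762, -0.0, -0.002]
ft_force: [-0.3, 1.2, -1.4]
gripper_width: 0.014
gripper_force: 58.5
```

Call:
{"api": "move_arm", "payload": {
  "deltas": [
    [[0.9,0.3,0],[0,0,0]],
    [[0.9,0.25,0],[0,0,0]],
    [[0.9,0.25,0],[0,0,0]],
    [[0.9,0.25,0],[0,0,0]],
    [[0.8,0.2,0],[0,0,0]]
  ]
}}

```text
clock: 5.65
ee_pos: [0.505, -0.0423, 0.1778]
eef_rot: [0.647, 0.762, -0.001, -0.002]
ft_force: [0.4, 0.3, -0.7]
gripper_width: 0.014
gripper_force: 58.5
```

Call:
{"api": "move_arm", "payload": {
  "deltas": [
    [[0.4,0.1,0],[0,0,0.05]],
    [[0,0,0],[0,0,0.1]],
    [[0,0,0],[0,0,0.1]],
    [[0,0,0],[0,0,0.08]],
    [[0,0,0],[0,0,0.025]]
  ]
}}

```text
clock: 6.15
ee_pos: [0.5061, -0.0314, 0.1779]
eef_rot: [0.777, 0.629, -0.001, -0.001]
ft_force: [1.6, 0.2, -0.9]
gripper_width: 0.0139
gripper_force: 58.5
```

Call:
{"api": "move_arm", "payload": {
  "deltas": [
    [[0,0,0],[0,0,0]],
    [[0,0,0],[0,0,0]],
    [[0,0,0],[0,0,0]]
  ]
}}

```text
clock: 6.45
ee_pos: [0.5072, -0.0322, 0.1793]
eef_rot: [0.777, 0.63, -0.0, -0.0]
ft_force: [-0.1, -0.1, -1.1]
gripper_width: 0.0142
gripper_force: 58.5
```

```bash
python3 - <<'E'
from cell import r,imaging
from h import *
go(r.get_state(),[.507,-.026,.03],78)
o=[]
for n,(x,y,w,h) in (("wrist",(130,0,256,192)),("scene",(110,170,160,120)),("top",(120,130,120,90))):
    d=imaging.get_image(n); np.savez(f"pics/{n}1.npz",**d)
    o.append(cv2.resize(d["pixels"][y:y+h,x:x+w,::-1],(400,300),interpolation=cv2.INTER_CUBIC))
o.append(o[0]*0)
cv2.imwrite("pics/c1.png",np.vstack([np.hstack(o[:2]),np.hstack(o[2:])]))
E
```

```text
t 6.45 tcp [ 0.5072 -0.0322  0.1793] yaw 78.07 zaxis [-6.e-04  0.e+00 -1.e+00] w 0.0142 F [-0.13 -0.12 -1.1 ]
shift units [ 0.2  -0.05  4.98] turn z 0.001
```

View pics/c1.png

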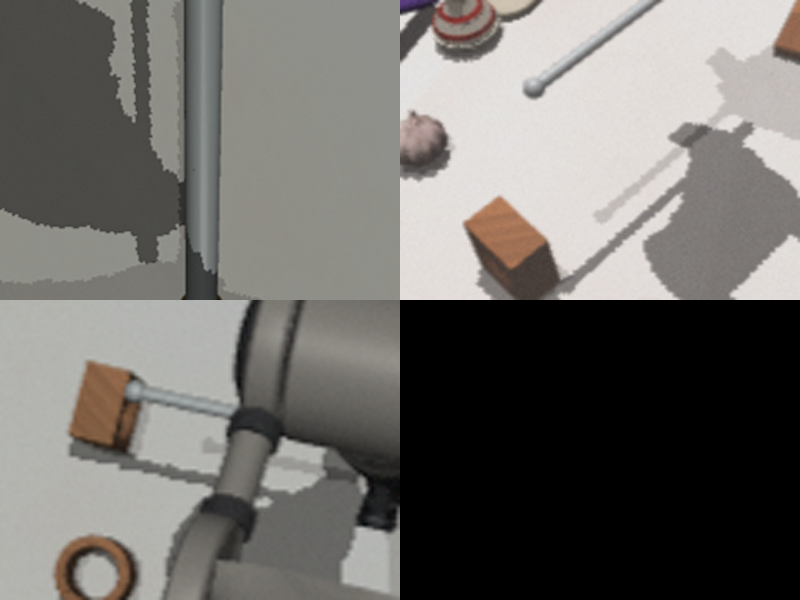

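The crops show the rod held level above the worktop, its ball at scene (163.2,205.2) and top (159.9,157.3), with the ring undisturbed. I'll triangulate the ball to get the tilt.

```bash
python3 - <<'E'
from h import *
t=dict(np.load("pics/top1.npz"));s=dict(np.load("pics/scene1.npz"))
p,v=ray(t,(159.9,157.3));q,w=ray(s,(163.2,205.2))
k=np.linalg.lstsq(np.c_[v,-w],q-p,rcond=None)[0]; A=p+k[0]*v;B=q+k[1]*w
print(A,B,(A+B)/2)
a=np.radians(78.07);print("expect",np.array([.5072,-.0322,.1793+.008])+.19*np.array([np.cos(a),np.sin(a),0]))
# ring refine: wood-coloured mask of ring in top, min-area check
E
```

```text
[0.54651489 0.15569695 0.18286383] [0.54613949 0.15545324 0.18274608] [0.54632719 0.1555751  0.18280496]
expect [0.54647614 0.15369617 0.1873    ]
```

Call:
{"api": "move_arm", "payload": {
  "deltas": [
    [[0,-0.03,0.5],[0,0,0]],
    [[0,-0.02,0.9],[0,0,0]],
    [[0,0,0.9],[0,0,0]],
    [[0,0,0.9],[0,0,0]],
    [[0,0,0.9],[0,0,0]]
  ]
}}

```text
clock: 7.1
ee_pos: [0.506, -0.0321, 0.0557]
eef_rot: [0.777, 0.629, 0.0, 0.0]
ft_force: [0.2, 0.3, -0.6]
gripper_width: 0.014
gripper_force: 58.5
```

Call:
{"api": "move_arm", "payload": {
  "deltas": [
    [[0,0,0.6],[0,0,0]],
    [[0,0,0.3],[0,0,0]],
    [[0,0,0],[0,0,0]],
    [[0,0,0],[0,0,0]],
    [[0,0,0],[0,0,0]]
  ]
}}

```text
clock: 7.6
ee_pos: [0.5067, -0.0322, 0.0306]
eef_rot: [0.777, 0.629, 0.001, 0.001]
ft_force: [-0.7, -0.1, -1.7]
gripper_width: 0.0138
gripper_force: 58.5
```

Call:
{"api": "move_arm", "payload": {
  "deltas": [
    [[0.2,0,0],[0,0,0]],
    [[0.3,0,0],[0,0,0]],
    [[0.35,0,0],[0,0,0]],
    [[0.35,0,0],[0,0,0]],
    [[0.3,0,0],[0,0,0]]
  ]
}}

```text
clock: 8.1
ee_pos: [0.5154, 0.0133, 0.0296]
eef_rot: [0.777, 0.63, 0.0, 0.0]
ft_force: [0.1, 0.8, -1.5]
gripper_width: 0.0142
gripper_force: 58.5
```

```bash
python3 - <<'E'
from cell import r,imaging
from h import *
a=np.radians(78);u=np.array([np.cos(a),np.sin(a),0])
go(r.get_state(),np.array([.557,.210,.029])-.11*u,78)
o=[]
for n,(x,y,w,h) in (("scene",(110,210,120,90)),("top",(120,130,120,90))):
    d=imaging.get_image(n); np.savez(f"pics/{n}2.npz",**d)
    o.append(cv2.resize(d["pixels"][y:y+h,x:x+w,::-1],(400,300),interpolation=cv2.INTER_CUBIC))
cv2.imwrite("pics/c2.png",np.hstack(o))
E
```

```text
t 8.1 tcp [0.5154 0.0133 0.0296] yaw 78.05 zaxis [ 1.e-04 -0.e+00 -1.e+00] w 0.0142 F [ 0.12  0.83 -1.53]
shift units [ 3.04 -0.01  0.02] turn z 0.001
```

View pics/c2.png

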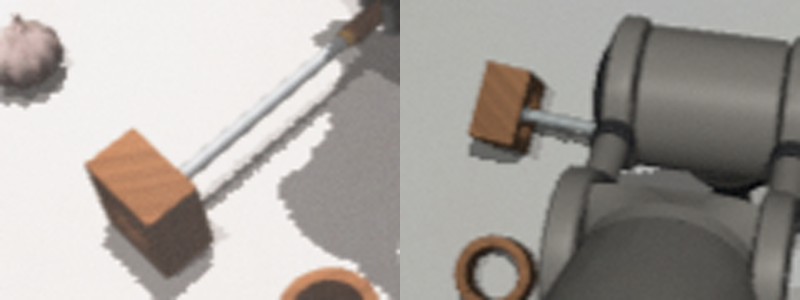

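The ball has entered the bore and the ring stands where it did, with no force building up. I'll advance the rest of the way, then lift.

Call:
{"api": "move_arm", "payload": {
  "deltas": [
    [[0.4,0,0],[0,0,0]],
    [[0.5,0,0],[0,0,0]],
    [[0.5,0,0],[0,0,0]],
    [[0.5,0,0],[0,0,0]],
    [[0.5,0,0],[0,0,0]]
  ]
}}

```text
clock: 8.7
ee_pos: [0.5304, 0.0839, 0.0295]
eef_rot: [0.777, 0.63, -0.0, 0.0]
ft_force: [-0.6, 0.2, -0.9]
gripper_width: 0.014
gripper_force: 58.5
```

Call:
{"api": "move_arm", "payload": {
  "deltas": [
    [[0.45,0,0],[0,0,0]],
    [[0.19,0,0],[0,0,0]],
    [[0,0,0],[0,0,0]],
    [[0,0,-0.2],[0,0,0]],
    [[0,0,-0.2],[0,0,0]]
  ]
}}

```text
clock: 9.2
ee_pos: [0.5341, 0.1006, 0.0419]
eef_rot: [0.777, 0.629, -0.0, -0.0]
ft_force: [-0.2, -0.6, -0.6]
gripper_width: 0.014
gripper_force: 58.5
```

Call:
{"api": "move_arm", "payload": {
  "deltas": [
    [[0,0,-0.2],[0,0,0]],
    [[0,0,-0.2],[0,0,0]],
    [[0,0,-0.2],[0,0,0]],
    [[0,0,-0.3],[0,0,0]],
    [[0,0,-0.3],[0,0,0]]
  ]
}}

```text
clock: 9.7
ee_pos: [0.5342, 0.1011, 0.0783]
eef_rot: [0.777, 0.629, -0.0, 0.0]
ft_force: [-0.2, -0.4, -1.6]
gripper_width: 0.0138
gripper_force: 58.5
```

Call:
{"api": "move_arm", "payload": {
  "deltas": [
    [[0,0,-0.3],[0,0,0]],
    [[0,0,-0.4],[0,0,0]],
    [[0,0,-0.4],[0,0,0]],
    [[0,0,-0.2],[0,0,0]],
    [[0,0,0],[0,0,0]]
  ]
}}

```text
clock: 10.2
ee_pos: [0.5348, 0.1012, 0.1178]
eef_rot: [0.777, 0.629, 0.001, 0.001]
ft_force: [0.6, -0.7, -1.4]
gripper_width: 0.0139
gripper_force: 58.5
```

```bash
python3 - <<'E'
from cell import r,imaging
from h import *
go(r.get_state(),[.4753,-.2993,.16],99.3)
o=[]
for n,(x,y,w,h) in (("scene",(90,180,160,120)),("top",(120,130,120,90))):
    d=imaging.get_image(n); np.savez(f"pics/{n}3.npz",**d)
    o.append(cv2.resize(d["pixels"][y:y+h,x:x+w,::-1],(400,300),interpolation=cv2.INTER_CUBIC))
cv2.imwrite("pics/c3.png",np.hstack(o))
E
```

```text
t 10.2 tcp [0.5348 0.1012 0.1178] yaw 78.01 zaxis [ 0.0023  0.     -1.    ] w 0.0139 F [ 0.62 -0.7  -1.43]
shift units [-13.47   0.83  -1.41] turn z -0.355
```

View pics/c3.png

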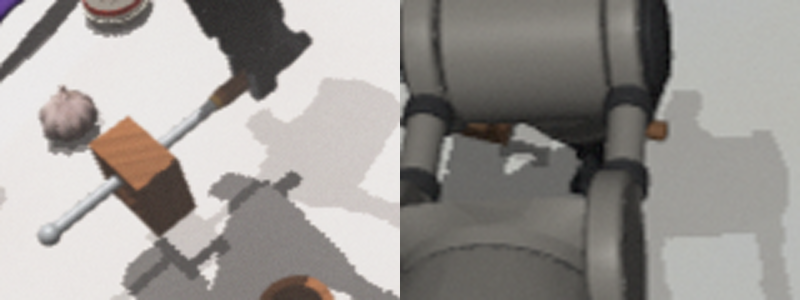

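The ring hangs on the rod, well clear of the fingers: ball at scene (109.6,273.2), handle joint at about (176.8,220), ring top corners at (141.2,226.8), (126.8,238.8), (144.8,256), (161.2,244). I'll measure the tilt and where the ring sits along the rod.

```bash
python3 - <<'E'
from h import *
s=dict(np.load("pics/scene3.npz"))
a=np.radians(78);u=np.array([np.cos(a),np.sin(a),0]);n=np.array([-u[1],u[0],0]);g=np.array([.5348,.1012,.1258])
for uv in((109.6,273.2),(176.8,220)):
    p,v=ray(s,uv);P=p+v*((g-p)@n)/(v@n);print(P,(P-g)@u,P[2]-g[2])
C=np.mean([onz(s,c,.1378) for c in((141.2,226.8),(126.8,238.8),(144.8,256),(161.2,244))],axis=0)
print("ring along",(C-g)@u,"lateral",(C-g)@n)
E
```

```text
[0.57441079 0.28755411 0.11903309] 0.1905173743542349 -0.006766907601514854
[0.54221265 0.13607379 0.12098682] 0.03565289534103243 -0.0048131750012312124
ring along 0.11463758520998947 lateral 0.003648589199080496
```

Call:
{"api": "move_arm", "payload": {
  "deltas": [
    [[0,0,-0.15],[0,0.01,0]],
    [[0,0,-0.3],[0,0.015,0]],
    [[0,0,-0.4],[0,0,0]],
    [[0,0,-0.4],[0,0,0]],
    [[0,0,-0.4],[0,0,0]]
  ]
}}

```text
clock: 10.8
ee_pos: [0.5342, 0.1001, 0.1675]
eef_rot: [0.777, 0.629, 0.011, -0.008]
ft_force: [-0.2, 0.4, -2.8]
gripper_width: 0.0141
gripper_force: 58.5
```

Call:
{"api": "move_arm", "payload": {
  "deltas": [
    [[0,0,-0.4],[0,0,0]],
    [[0,0,-0.3],[0,0,0]],
    [[-0.1,0,-0.15],[0,0,0]],
    [[-0.2,0.02,0],[0,0,0]],
    [[-0.3,0.02,0],[0,0,0]]
  ]
}}

```text
clock: 11.3
ee_pos: [0.531, 0.0813, 0.1907]
eef_rot: [0.777, 0.63, 0.01, -0.008]
ft_force: [0.5, 0.2, -1.4]
gripper_width: 0.0143
gripper_force: 58.5
```

Call:
{"api": "move_arm", "payload": {
  "deltas": [
    [[-0.4,0.02,-0.01],[0,0,0]],
    [[-0.5,0.03,-0.015],[0,0,0]],
    [[-0.6,0.04,-0.015],[0,0,0]],
    [[-0.65,0.04,-0.015],[0,0,0]],
    [[-0.65,0.04,-0.015],[0,0,0]]
  ]
}}

```text
clock: 11.8
ee_pos: [0.5183, -0.0034, 0.1907]
eef_rot: [0.777, 0.629, 0.01, -0.008]
ft_force: [0.5, -0.3, -2.1]
gripper_width: 0.0137
gripper_force: 58.5
```

Call:
{"api": "move_arm", "payload": {
  "deltas": [
    [[-0.65,0.04,-0.015],[0,0,0]],
    [[-0.65,0.04,-0.015],[0,0,0]],
    [[-0.65,0.04,-0.015],[0,0,0]],
    [[-0.65,0.04,-0.015],[0,0,0]],
    [[-0.65,0.04,-0.015],[0,0,0]]
  ]
}}

```text
clock: 12.3
ee_pos: [0.5037, -0.1001, 0.1905]
eef_rot: [0.777, 0.629, 0.01, -0.008]
ft_force: [0.1, -0.3, -1.6]
gripper_width: 0.0138
gripper_force: 58.5
```

Call:
{"api": "move_arm", "payload": {
  "deltas": [
    [[-0.65,0.04,-0.015],[0,0,0]],
    [[-0.65,0.04,-0.015],[0,0,0]],
    [[-0.65,0.04,-0.015],[0,0,0]],
    [[-0.65,0.04,-0.015],[0,0,0]],
    [[-0.65,0.04,-0.015],[0,0,0]]
  ]
}}

```text
clock: 12.8
ee_pos: [0.4891, -0.1967, 0.1902]
eef_rot: [0.777, 0.629, 0.01, -0.008]
ft_force: [1.2, 1.0, -1.9]
gripper_width: 0.0138
gripper_force: 58.5
```

Call:
{"api": "move_arm", "payload": {
  "deltas": [
    [[-0.6,0.04,-0.015],[0,0,0]],
    [[-0.55,0.04,-0.015],[0,0,0]],
    [[-0.45,0.04,-0.015],[0,0,0]],
    [[-0.35,0.04,-0.01],[0,0,0]],
    [[-0.25,0.02,0],[0,0,0]]
  ]
}}

```text
clock: 13.3
ee_pos: [0.4814, -0.2615, 0.1903]
eef_rot: [0.777, 0.629, 0.01, -0.008]
ft_force: [-0.2, 0.5, -1.4]
gripper_width: 0.0141
gripper_force: 58.5
```

Call:
{"api": "move_arm", "payload": {
  "deltas": [
    [[-0.15,0,0],[0,0,-0.015]],
    [[-0.05,0,0],[0,0,-0.03]],
    [[0,0,0],[0,0,-0.045]],
    [[0,0,0],[0,0,-0.05]],
    [[0,0,0],[0,0,-0.05]]
  ]
}}

```text
clock: 13.8
ee_pos: [0.4805, -0.266, 0.1902]
eef_rot: [0.709, 0.705, 0.011, -0.007]
ft_force: [0.0, 0.0, -2.4]
gripper_width: 0.014
gripper_force: 58.6
```

Call:
{"api": "move_arm", "payload": {
  "deltas": [
    [[0,0,0],[0,0,-0.05]],
    [[0,0,0],[0,0,-0.05]],
    [[0,0,0],[0,0,-0.04]],
    [[0,0,0],[0,0,-0.025]],
    [[0,0,0],[0,0,0]]
  ]
}}

```text
clock: 14.3
ee_pos: [0.4805, -0.2661, 0.1902]
eef_rot: [0.647, 0.762, 0.012, -0.006]
ft_force: [-0.7, -0.8, -1.5]
gripper_width: 0.0142
gripper_force: 58.6
```

```bash
python3 - <<'E'
from cell import r,imaging
from h import *
go(r.get_state(),[.4753,-.2993,.0808],99.3)
o=[]
for n,(x,y,w,h) in (("scene",(210,60,160,120)),("top",(230,150,120,90))):
    d=imaging.get_image(n); np.savez(f"pics/{n}4.npz",**d)
    o.append(cv2.resize(d["pixels"][y:y+h,x:x+w,::-1],(400,300),interpolation=cv2.INTER_CUBIC))
cv2.imwrite("pics/c4.png",np.hstack(o))
E
```

```text
t 14.3 tcp [ 0.4805 -0.2661  0.1902] yaw 99.37 zaxis [ 0.0055  0.0256 -0.9997] w 0.0142 F [-0.7  -0.78 -1.51]
shift units [-1.15 -0.39  3.62] turn z 0.001
```

View pics/c4.png

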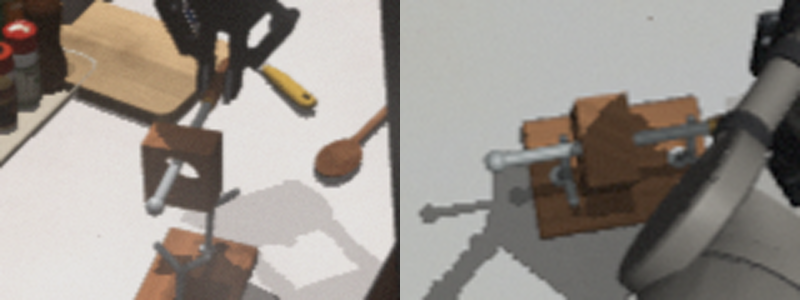

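The ring hangs square on the rod above the rack, with the ball at scene crop (154,204). I'll move over home and lower most of the way.

Call:
{"api": "move_arm", "payload": {
  "deltas": [
    [[-0.15,-0.05,0],[0,0,0]],
    [[-0.3,-0.1,0],[0,0,0]],
    [[-0.4,-0.14,0],[0,0,0]],
    [[-0.2,-0.07,0],[0,0,0]],
    [[-0.1,-0.03,0.1],[0,0,0]]
  ]
}}

```text
clock: 14.9
ee_pos: [0.4743, -0.3037, 0.1863]
eef_rot: [0.648, 0.762, 0.011, -0.006]
ft_force: [-0.3, 0.7, -1.8]
gripper_width: 0.014
gripper_force: 58.6
```

Call:
{"api": "move_arm", "payload": {
  "deltas": [
    [[0,0,0.3],[0,0,0]],
    [[0,0,0.4],[0,0,0]],
    [[0,0,0.5],[0,0,0]],
    [[0,0,0.5],[0,0,0]],
    [[0,0,0.4],[0,0,0]]
  ]
}}

```text
clock: 15.4
ee_pos: [0.4743, -0.2998, 0.1214]
eef_rot: [0.647, 0.762, 0.012, -0.007]
ft_force: [-0.3, 0.8, -2.8]
gripper_width: 0.0143
gripper_force: 58.5
```

Call:
{"api": "move_arm", "payload": {
  "deltas": [
    [[0,0,0.4],[0,0,0]],
    [[0,0,0.2],[0,0,0]],
    [[0,0,0.1],[0,0,0]],
    [[0,0,0],[0,0,0]],
    [[0,0,0],[0,0,0]]
  ]
}}

```text
clock: 15.9
ee_pos: [0.4751, -0.3004, 0.1027]
eef_rot: [0.647, 0.762, 0.011, -0.006]
ft_force: [-0.2, -0.1, -3.4]
gripper_width: 0.014
gripper_force: 58.5
```

```bash
python3 - <<'E'
from cell import r,imaging
from h import *
go(r.get_state(),[.4753,-.2993,.0808],99.3)
o=[]
for n,(x,y,w,h) in (("scene",(220,90,120,90)),("top",(250,150,120,90))):
    d=imaging.get_image(n); np.savez(f"pics/{n}5.npz",**d)
    o.append(cv2.resize(d["pixels"][y:y+h,x:x+w,::-1],(400,300),interpolation=cv2.INTER_CUBIC))
cv2.imwrite("pics/c5.png",np.hstack(o))
E
```

```text
t 15.9 tcp [ 0.4751 -0.3004  0.1027] yaw 99.31 zaxis [ 0.0062  0.0249 -0.9997] w 0.014 F [-0.21 -0.08 -3.44]
shift units [0.02 0.   0.73] turn z 0.0
```

View pics/c5.png

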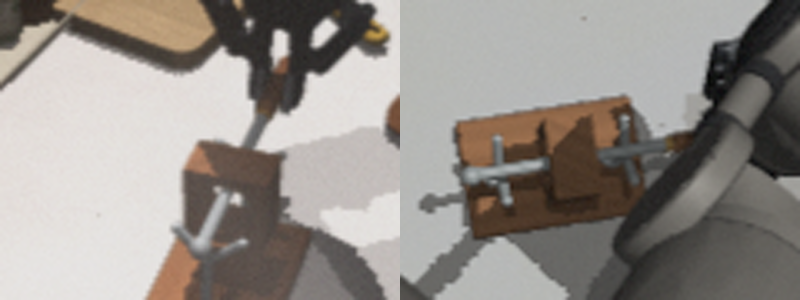

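The rod is over both V's and the ring is between the cradles (top crop: cradles at about columns 502 and 628, ring 545 to 600). I'll lower the last 22 mm.

Call:
{"api": "move_arm", "payload": {
  "deltas": [
    [[0.02,0,0.2],[0,0,0]],
    [[0,0,0.2],[0,0,0]],
    [[0,0,0.15],[0,0,0]],
    [[0,0,0.1],[0,0,0]],
    [[0,0,0.06],[0,0,0]]
  ]
}}

```text
clock: 16.5
ee_pos: [0.475, -0.2989, 0.0807]
eef_rot: [0.647, 0.762, 0.012, -0.006]
ft_force: [0.6, 0.8, 0.8]
gripper_width: 0.0142
gripper_force: 58.7
```

Call:
{"api": "move_arm", "payload": {
  "deltas": [
    [[0,0,0],[0,0,0]],
    [[0,0,0],[0,0,0]],
    [[0,0,0],[0,0,0]]
  ]
}}

```text
clock: 16.8
ee_pos: [0.475, -0.299, 0.0812]
eef_rot: [0.647, 0.762, 0.012, -0.006]
ft_force: [1.0, 0.7, -0.3]
gripper_width: 0.0144
gripper_force: 58.7
```

```bash
python3 - <<'E'
from cell import r
from h import *
for i in range(2): s=r.get_state(); go(s,[.4753,-.2993,.0808],99.3); print(s["ft_torque"])
E
```

```text
t 16.8 tcp [ 0.475  -0.299   0.0812] yaw 99.31 zaxis [ 0.0058  0.0254 -0.9997] w 0.0144 F [ 0.96  0.72 -0.26]
shift units [-0.01  0.01  0.01] turn z 0.0
[ 0.04056405 -0.12108805 -0.03395479]
t 16.8 tcp [ 0.475  -0.299   0.0812] yaw 99.31 zaxis [ 0.0058  0.0254 -0.9997] w 0.0144 F [ 0.96  0.72 -0.26]
shift units [-0.01  0.01  0.01] turn z 0.0
[ 0.04056405 -0.12108805 -0.03395479]
```

The cradles now carry the load. Opening in stages, then retreating straight up.

Call:
{"api": "move_arm", "payload": {
  "deltas": [
    [[0,0,0],[0,0,0]],
    [[0,0,0],[0,0,0]],
    [[0,0,0],[0,0,0]],
    [[0,0,0],[0,0,0]]
  ],
  "claw": -0.4
}}

```text
clock: 17.2
ee_pos: [0.4749, -0.2991, 0.081]
eef_rot: [0.647, 0.762, 0.011, -0.006]
ft_force: [0.0, -0.2, 0.3]
gripper_width: 0.0257
gripper_force: 0.0
```

Call:
{"api": "move_arm", "payload": {
  "deltas": [
    [[0,0,0],[0,0,0]],
    [[0,0,0],[0,0,0]],
    [[0,0,0],[0,0,0]],
    [[0,0,0],[0,0,0]],
    [[0,0,0],[0,0,0]]
  ],
  "claw": 0.7
}}

```text
clock: 17.7
ee_pos: [0.4749, -0.299, 0.0809]
eef_rot: [0.647, 0.762, 0.011, -0.006]
ft_force: [1.2, 1.7, 0.6]
gripper_width: 0.0726
gripper_force: 0.0
```

Call:
{"api": "move_arm", "payload": {
  "deltas": [
    [[0,0,-0.3],[0,0,0]],
    [[0,0,-0.6],[0,0,0]],
    [[0,0,-0.9],[0,0,0]],
    [[0,0,-0.9],[0,0,0]],
    [[0,0,-0.9],[0,0,0]]
  ]
}}

```text
clock: 18.2
ee_pos: [0.4742, -0.3017, 0.1907]
eef_rot: [0.647, 0.762, 0.011, -0.006]
ft_force: [0.5, -0.7, 1.2]
gripper_width: 0.0727
gripper_force: 0.0
```

Call:
{"api": "move_arm", "payload": {
  "deltas": [
    [[-0.9,0,-0.3],[0,0,0]],
    [[-0.9,0,0],[0,0,0]],
    [[-0.9,0,0],[0,0,0]],
    [[0,0,0],[0,0,0]],
    [[0,0,0],[0,0,0]]
  ]
}}

```text
clock: 18.7
ee_pos: [0.4871, -0.3819, 0.196]
eef_rot: [0.648, 0.762, 0.012, -0.006]
ft_force: [-0.0, -0.4, -1.1]
gripper_width: 0.0726
gripper_force: 0.0
```

```bash
python3 - <<'E'
from cell import r,imaging
from h import *
go(r.get_state(),[.4753,-.2993,.0808],99.3)
o=[]
for n,(x,y,w,h) in (("scene",(220,90,120,90)),("top",(250,150,120,90))):
    d=imaging.get_image(n); np.savez(f"pics/{n}6.npz",**d)
    o.append(cv2.resize(d["pixels"][y:y+h,x:x+w,::-1],(400,300),interpolation=cv2.INTER_CUBIC))
cv2.imwrite("pics/c6.png",np.hstack(o))
E
```

```text
t 18.7 tcp [ 0.4871 -0.3819  0.196 ] yaw 99.27 zaxis [ 0.0053  0.0261 -0.9996] w 0.0726 F [-0.03 -0.44 -1.08]
shift units [2.69 0.02 3.91] turn z -0.001
```

View pics/c6.png

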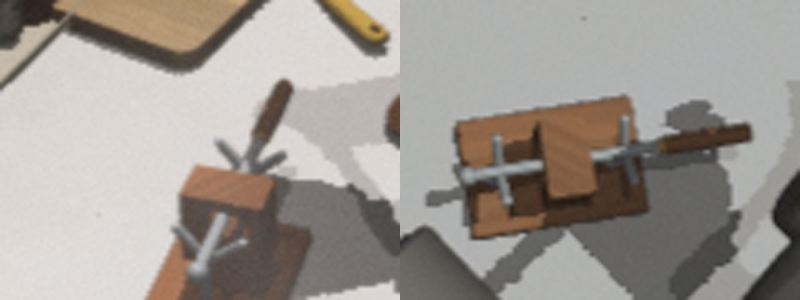

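The rod lies in both cradles with the ring hanging between them. The ball is at scene (279,171) and top (270,203), within a pixel of where it started, and the gripper is clear.

```bash
python3 -c "
from cell import r
print(r.job_done())"
```

```text
the job is handed in; nothing more can be done
None
```

The job is handed in: the rod is back in both cradles within about a pixel of its starting place, the square ring hangs on it between them, the gripper is clear, and I never moved near the round ring (18.8 s of the 51 s used).

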